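# Vent the vacuum pot and park its lid

### The job

The pot on the workshop bench is under vacuum: turn the vent tap on its lid fully open by pushing its lever round, then lift the lid off by its bar handle and set it down gently, flat, handle up and wholly on the rubber mat, and let go. Leave the tap open and do not disturb the can, the jar or the wrench.

Things in the scene. Friction and masses are not known exactly. Their poses are not given: they have to be found in the camera images.
- pot: fixed round steel vacuum pot, 184 mm across, 110 mm high, inside diameter 170 mm. Origin: centre of its underside, on the bench; z up. Its x axis points to two small dark lugs outside the rim, either side of the lid's tab, that keep the lid from turning; they end 9 mm above the rim.
- lid: loose aluminium lid, 0.48-0.78 kg, 190 mm across, 8 mm thick, 16 mm wide tab on its +x edge; rubber ring below, 158 mm across, 22 mm deep, sits loosely in the pot and is what the lid stands on. Origin: centre of the flange's underside (110 mm over the bench at the start). z up, x as the pot's. Along x from -x: vent tap, bar handle (centre), round gauge (40 mm across, 22 mm high).
- lid_grip (a point): centre of the lid's black bar handle: bar 80 mm long along the lid's x, 15 mm wide along y, 16 mm high, on two feet; lid frame (0, 0, 51) mm, 43 mm above the lid's top face, near the centre of mass. 35 mm clear height under the bar; both long sides are free. Axes as the lid's.
- tap_pivot (a point): point on the vent tap's vertical axis at mid height of its lever: lid frame (-62, 0, 48) mm, so 40 mm above the lid's top face. The tap has a brass body 26 mm across and a short brass nozzle pointing to the lid's -x. Axes as the lid's.
- lever_end (a point): free end of the vent tap's plain dark steel lever, on its centre line at mid height, 74 mm from the axis. The lever is a straight bar 14 mm wide and 12 mm high; its underside is 34 mm above the lid's top face. Its y axis points outward along the lever.
- tap (a joint): turn of the vent tap, rad: 0 shut, lever along the lid's +y; 1.571 fully open at a stop, lever along the lid's -x (over the nozzle, past the lid's edge). Opens anticlockwise from above, starts at 0 to 0.35, stays where left, takes 0.07 N m (1.4 N at 50 mm). Below about 1.2 rad the lid cannot be lifted over 3 mm: a catch inside holds it as the vacuum would.
- mat_top (a point): centre of the top face of the fixed black rubber mat, 240 x 240 x 4 mm, lying on the bench; z up, x and y along its edges.
- can: spray can, 60 mm across, 170 mm high, standing on the bench beyond the work. Origin: centre of its underside. To be left alone.
- jar: amber glass jar with a white cap, 70 mm across, 90 mm high. Origin: centre of its underside. To be left alone.
- wrench: steel wrench 170 mm long lying on the bench. Origin: middle of its underside; x along its length. To be left alone.
Things that resemble listed ones, but are neither listed nor needed, are in the scene too. Of the things like the lid, leave any that is purple; of the rest the smaller one is meant.

How it is judged (in metres and radians):
On the way, in this order (a step that is already met when the one before it is completed fails the run):
1. the vent tap is turned fully open (over 1.4 rad) while the lid still sits on the pot (value of joint tap above 1.4 rad and z of lid in the frame of pot below 0.114 m and horizontal distance between lid and pot below 0.012 m), for 0.2 s.
2. the lid is lifted clear of the pot (over 30 mm above its rim) with the tap open (value of joint tap above 1.2 rad and z of lid in the frame of pot above 0.14 m), for 0.2 s.
At the end, for the whole second after the job is handed in: The lid rests flat (within 0.06 rad), handle up, on the rubber mat, its centre within 30 mm of the mat's centre, at rest and released, with the tap still open (over 1.2 rad) (horizontal distance between lid and mat_top below 0.03 m and z of lid in the frame of mat_top between 0.015 and 0.027 m and angle between lid's own z axis and vertical below 0.06 rad and linear speed of lid below 0.02 m/s and value of joint tap above 1.2 rad); the robot touches nothing.
It fails at once if the lid is dropped (moves faster than 0.5 m/s while the fingers do not hold it) (linear speed of lid above 0.5 m/s and contact force between the fingers and lid below 0.1 N).
It fails at once if the can, jar or wrench is moved more than 30 mm (distance of any of can, jar, wrench from where it was at the start of the episode above 0.03 m).
It also fails if it takes over 64 s, if anything falls off the work surface, if the arm or the gripper's body presses on something with over 40 N, if the wrist force passes 120 N, or if a joint passes its speed limit or range.

### The arm

A 7-joint arm with a two-finger parallel gripper is mounted at the origin on the work surface. World frame = base frame: x ahead of the robot, y to its left, z up, the work surface at z = 0. Lengths are in mm, angles in rad, forces in N, time in s.
With the tool pointing down it reaches from about 350 to 900 mm from the base axis. Payload 19.9 kg.
Tool frame: the origin (TCP) lies midway between the tips of the shut fingers; the grasp point (between the pads) lies 19 mm behind it; z points along the fingers, y is the line along which they close (so a half turn about z gives the same grasp; the last joint's range is limited). The gripper opens to 94 mm and grips with 3 to 60 N. Pads are 16 mm wide; open, the fingers measure 119 mm over their backs; the gripper's body (75 mm by 177 mm) begins 78 mm behind the grasp point.
Start: joints at [-1.302, 0.417, -0.01, 1.614, 0.005, 1.111, -0.053], TCP at [191.127, 595.037, 205.425] pointing down, gripper open.
Joint ranges: [-2.81, 2.81], [-0.39, 2.02], [-1.27, 1.25], [0.06, 2.57], [-1.19, 4.33], [0.19, 2], [-2.82, 2.82]. Speed limits (rad/s): [1.89, 1.89, 2.39, 2.39, 3.01, 3.01, 3.01].

### API

Orientations are given as a rotation vector (axis times angle).
In Python, from plant import arm gives the robot as it stands. Calls block until the motion is done:
- arm.movep(position, orientation): joint-space move of the TCP to a pose.
- arm.move_linear(position, orientation=None, velocity=150, guard=None): straight line of the TCP; orientation=None keeps the orientation; velocity is the mean speed in mm/s. With guard (N) it stops when the force on the tool has changed by that much, and returns True; else False.
- arm.movej(angles): joint-space move.
- arm.grip(opening, grip_force=None): opening from 0.0 (shut) to 1.0 (fully open); grip_force is the grip in N (None keeps the last); returns when the fingers have stopped.
- arm.hold(seconds).
- arm.ik(position, orientation): joint angles nearest the present ones, or None.
- arm.snapshot(name): name is "scene" or "top"; returns a dict with "img" (420x560x3 uint8, red, green, blue), "fx", "fy", "cx", "cy" (pixels), "xyz" and "orientation" of the camera in the world. Camera axes: x right, y down, z forward; pixel columns grow to the right and rows downward; lengths in mm; the calibration is good to about 2 mm. A picture is of the moment at which its call begins. There is no depth.
A pose or a line that the arm cannot do raises arm.PlanningError and nothing moves.
- arm.sign_off(): hands the job in; it is judged then, once.
Readings, each from a call of its own:
- arm.current_t(): time.
- arm.current_joint_positions(): joint angles.
- arm.current_joint_vel(): joint speeds.
- arm.current_joint_torque(): joint torques, N m.
- arm.current_tool_pos(): TCP position.
- arm.current_ee_rot(): TCP orientation.
- arm.current_force(): force on the tool from outside, world axes, zero at the start.
- arm.current_torque(): the same for the moment, N m.
- arm.current_finger_gap(): opening from 0.0 (shut) to 1.0 (fully open).
- arm.current_grasp_force(): force on a finger pad.
Only numpy, scipy, OpenCV 4.12 (cv2) and the standard library are available. Lean on these libraries where they do the work, as an engineer would, in place of code of your own. Each camera call takes 0.05 s, during which the arm holds its last target. There are 200 camera calls.

## Working session

There is one attempt and no reset: what is moved stays moved. The work goes in short steps, each a Python script; the robot and the scene stay as the last script left them, time stands still between calls to the robot, and variables do not carry over. Pictures are saved under pics/ and viewed, at most 10 in all, crops included, and the job is handed in when it is done.

```bash
mkdir -p pics; ls; cat > h.py <<'E'
import numpy as np, cv2
from scipy.spatial.transform import Rotation as R
from plant import arm
def snap(n,f):
    s=arm.snapshot(n); cv2.imwrite('pics/'+f,s['img'][:,:,::-1]); 
    np.save('pics/'+f+'.npy',{k:v for k,v in s.items()},allow_pickle=True); return s
def load(f): return np.load('pics/'+f+'.npy',allow_pickle=True).item()
def ray(s,u,v,z):
    d=R.from_rotvec(s['orientation']).apply([(u-s['cx'])/s['fx'],(v-s['cy'])/s['fy'],1])
    c=np.array(s['xyz']); return c+d*(z-c[2])/d[2]
def proj(s,p):
    q=R.from_rotvec(s['orientation']).inv().apply(np.array(p)-np.array(s['xyz']))
    return np.array([q[...,0]/q[...,2]*s['fx']+s['cx'],q[...,1]/q[...,2]*s['fy']+s['cy']]).T
E
python3 - <<'E'
from h import *
for n in('scene','top'):
    s=snap(n,n+'0.png'); print(s['xyz'],s['orientation'],s['fx'],s['cx'],s['cy'])
a=load('scene0.png')['img'];b=load('top0.png')['img']
print(arm.current_ee_rot(),arm.current_t())
E
```

```text
pics
[ 985.88511414 -743.76171807 1257.66728514] [-2.41411262 -0.65035528  0.2324292 ] 496.8817896271567 275.11850189878515 208.34034696466148
[ 291.95144884   31.48786584 1227.53239677] [-2.01557723  2.20643487 -0.24476625] 495.86237220762445 278.80844195741486 214.87304901758495
[-4.86252036e-01 -3.10366518e+00  1.63072218e-03] 0.1
```

View pics/scene0.png

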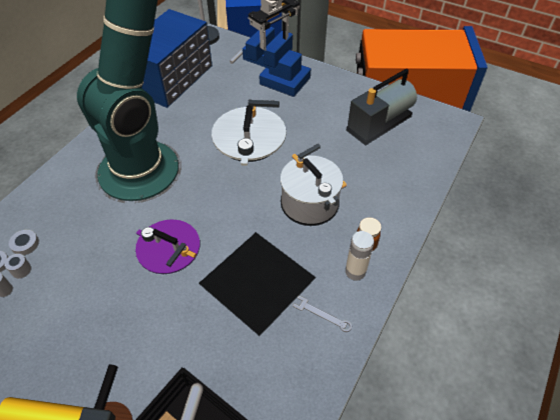

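View pics/top0.png

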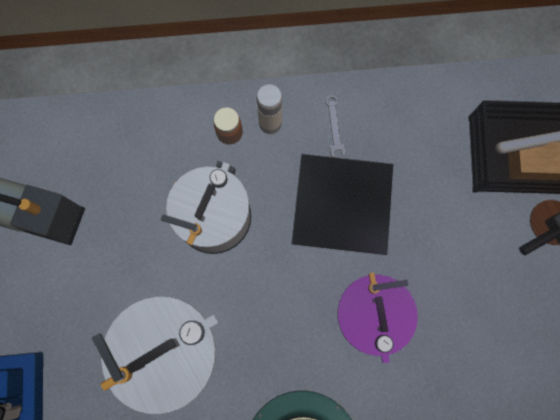

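Lid-like things in the top view are at (206,206), on the pot; (378,315), purple; and (158,352), a larger silver one. The one meant is (206,206): it is not purple, it is the smaller of the other two, and it sits on the pot between the lugs. I'll confirm it in an enlarged crop.

```bash
python3 - <<'E'
from h import *
a=load('top0.png')['img'][150:265,145:270,::-1]; b=load('scene0.png')['img'][130:230,260:365,::-1]
a=cv2.resize(a,(500,460),interpolation=cv2.INTER_CUBIC)
b=cv2.resize(b,None,fx=4,fy=4,interpolation=cv2.INTER_CUBIC)
b=cv2.resize(load('scene0.png')['img'][135:230,265:350,::-1],(300,336),interpolation=cv2.INTER_CUBIC)
c=np.zeros((460,800,3),np.uint8); c[:,:500]=a; c[:336,500:]=b
cv2.imwrite('pics/crop.png',c)
E
```

```text
(no output)
```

View pics/crop.png

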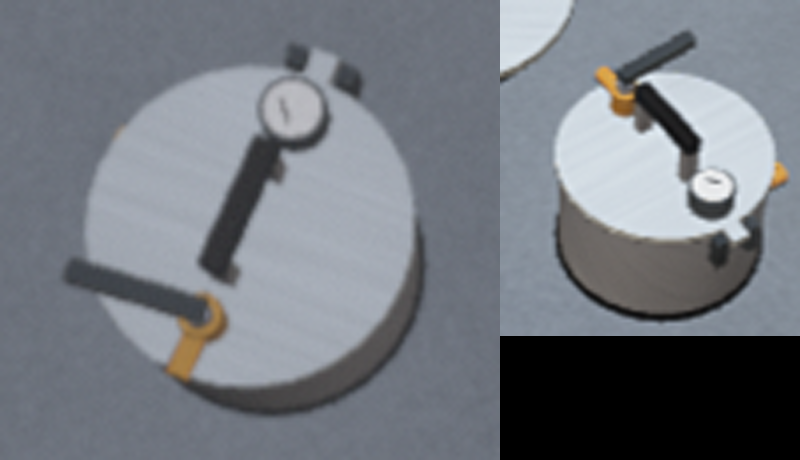

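The crop confirms it: the lid is on the pot with its tab between the two lugs. In crop pixels the gauge is at (293,110), the bar from (215,265) to (263,145), the tap at (205,315) and the lever end at (72,270).

```bash
python3 - <<'E'
from h import *
s=load('top0.png'); c=lambda u,v,z: ray(s,145+u/4-.4,150+v/4-.4,z)
P={'flange':c(250,226,118),'barA':c(213,262,169),'barB':c(262,147,169),'gauge':c(292,108,140),'tab':c(325,62,118),'tap':c(205,312,164),'lev':c(72,270,164)}
for k,v in P.items(): print(k,v.round(1))
d=P['barB']-P['barA']; print('len',np.linalg.norm(d),'yaw',np.arctan2(d[1],d[0]), 'tab yaw',np.arctan2(*(P['tab']-P['flange'])[1::-1]),'mid',(P['barA']+P['barB'])/2)
d=P['gauge']-P['tap'];print('yaw2',np.arctan2(d[1],d[0]))
d=P['lev']-P['tap'];print('lever',np.linalg.norm(d),np.arctan2(d[1],d[0]))
m=[ray(s,u,v,4) for u,v in[(303,155),(393.5,161),(388,254),(292.5,246)]]
print(np.round(m,1)); m=np.array(m);print('mat',m.mean(0),[np.linalg.norm(m[i]-m[i-1]) for i in range(4)])
t=load('scene0.png')
# overlay check in scene view
m2=[ray(t,u,v,4) for u,v in[(257,233),(315,277),(259,334),(200,283)]];print('mat2',np.mean(m2,0))
q=lambda u,v,z: ray(t,265+(u-500)*85/300-.3,135+v*95/336-.3,z)
print('bar scene',(q(645,92,169)+q(690,145,169))/2,'lev',q(690,38,164), 'tap',q(625,80,164))
print('can',ray(s,269,96,170),'jar',ray(s,227,117,90), 'wr', ray(s,332,100,5),ray(s,340,152,5), 'can2',ray(t,364,240,170))
E
```

```text
flange [570.6 166.9 118. ]
barA [539.4 182.  169. ]
barB [602.1 151.4 169. ]
gauge [632.1 136.3 140. ]
tab [665.3 117.3 118. ]
tap [513.1 188.6 164. ]
lev [543.1 259.9 164. ]
len 69.72352395471006 yaw -0.4544440754620708 tab yaw -0.482694371901945 mid [570.76939052 166.72884908 169.        ]
yaw2 -0.41464350032912023
lever 77.29574466261555 1.1727495587569066
[[ 713.2  -75.1    4. ]
 [ 676.  -307.1    4. ]
 [ 436.7 -259.5    4. ]
 [ 478.1  -24.9    4. ]]
mat [ 575.97722326 -166.6578996     4.        ] [np.float64(240.39602565638614), np.float64(234.959935723002), np.float64(243.9645584907907), np.float64(238.1516954206043)]
mat2 [ 577.44862017 -163.8023729     4.        ]
bar scene [573.7533747  159.38823878 169.        ] lev [545.37784369 256.56829686 164.        ] tap [520.22093019 184.3857772  164.        ]
can [805.41131501   2.95563263 170.        ] jar [797.85914289 108.31133017  90.        ] wr [ 859.18896434 -167.53501415    5.        ] [ 712.40383867 -171.67032645    5.        ] can2 [810.84312777   1.10018111 170.        ]
```

```bash
cat >> h.py <<'E'
yaw=-0.455; C=np.array([571.5,165.]); MAT=np.array([576.5,-165.5])
piv=C-62*np.array([np.cos(yaw),np.sin(yaw)])
rv=lambda a:(R.from_euler('z',a)*R.from_euler('x',np.pi)).as_rotvec()
def push(tap,r=52,off=15,z=147):
    f=yaw+np.pi/2+tap; u=np.array([np.cos(f),np.sin(f)]); n=np.array([-u[1],u[0]])
    return [*(piv+r*u-off*n),z], f+np.pi/2
E
python3 - <<'E'
from h import *
for e in(0,np.pi):
  for tap in(0,.8,1.57):
    p,a=push(tap); j=arm.ik(p,rv(a+e)); print(e,tap,np.round(p),None if j is None else np.round(j,2))
  for p in ([*C,142],[*C,230],[*MAT,230],[*MAT,58]):
    j=arm.ik(p,rv(yaw+e)); print(e,p,None if j is None else np.round(j,2))
E
```

```text
0 0 [552. 232. 147.] [-0.64  0.44  0.24  1.74 -0.12  0.97  0.77]
0 0.8 [512. 246. 147.] [-0.58  0.38  0.1   1.82 -0.05  0.95  1.45]
0 1.57 [476. 229. 147.] [-0.5   0.31 -0.01  1.91  0.    0.92  2.18]
0 [np.float64(571.5), np.float64(165.0), 142] [-1.08  0.69  1.08  1.78 -0.68  1.11 -1.8 ]
0 [np.float64(571.5), np.float64(165.0), 230] [-1.1   0.55  1.09  1.69 -0.51  1.22 -1.92]
0 [np.float64(576.5), np.float64(-165.5), 230] [-0.53  0.56  1.08  1.68 -0.52  1.23 -1.35]
0 [np.float64(576.5), np.float64(-165.5), 58] [-0.51  0.86  1.08  1.82 -0.88  1.04 -1.1 ]
3.141592653589793 0 [552. 232. 147.] [-1.2   0.69  1.08  1.76 -0.67  1.12 -1.92]
3.141592653589793 0.8 [512. 246. 147.] [-0.96  0.43  0.58  1.83 -0.28  0.96 -1.48]
3.141592653589793 1.57 [476. 229. 147.] [-0.92  0.34  0.5   1.93 -0.2   0.92 -0.78]
3.141592653589793 [np.float64(571.5), np.float64(165.0), 142] [-0.6   0.45  0.34  1.76 -0.18  0.96  0.93]
3.141592653589793 [np.float64(571.5), np.float64(165.0), 230] [-0.6   0.35  0.34  1.67 -0.13  1.14  0.89]
3.141592653589793 [np.float64(576.5), np.float64(-165.5), 230] [-0.45  0.49  0.94  1.67 -0.42  1.19  1.71]
3.141592653589793 [np.float64(576.5), np.float64(-165.5), 58] [-0.28  0.65  0.69  1.81 -0.53  0.87  1.78]
```

```bash
python3 - <<'E'
from h import *
arm.grip(0.0)
p,a=push(0,off=27); arm.movep([p[0],p[1],235],rv(a))
print('down',arm.move_linear(p,velocity=100,guard=6),arm.current_t(),arm.current_force())
for tap in np.linspace(0.1,1.3,7):
    p,a=push(tap,off=18); g=arm.move_linear(p,rv(a),velocity=70,guard=10)
    print(round(tap,2),g,arm.current_force().round(1) if hasattr(arm.current_force(),'round') else arm.current_force())
    if g: break
print(arm.current_t()); snap('top','t1.png')
i=load('t1.png')['img'][150:265,145:270,::-1]; cv2.imwrite('pics/t1c.png',cv2.resize(i,None,fx=4,fy=4,interpolation=cv2.INTER_CUBIC))
snap('scene','s1.png')
i=load('s1.png')['img'][110:230,240:380,::-1]; cv2.imwrite('pics/s1c.png',cv2.resize(i,None,fx=4,fy=4,interpolation=cv2.INTER_CUBIC))
E
```

```text
down False 4.45 [0.06616079 0.83683998 0.04343087]
0.1 False [ 0.5 -0.4  0.1]
0.3 False [-0.3  0.1 -0.1]
0.5 False [-0.2 -0.4  0.1]
0.7 False [ 0.1 -0.7  0.3]
0.9 False [0.5 0.1 0.2]
1.1 False [-0.2  0.4  0.6]
1.3 False [-0.2 -0.9  0.2]
6.9083
```

View pics/s1c.png

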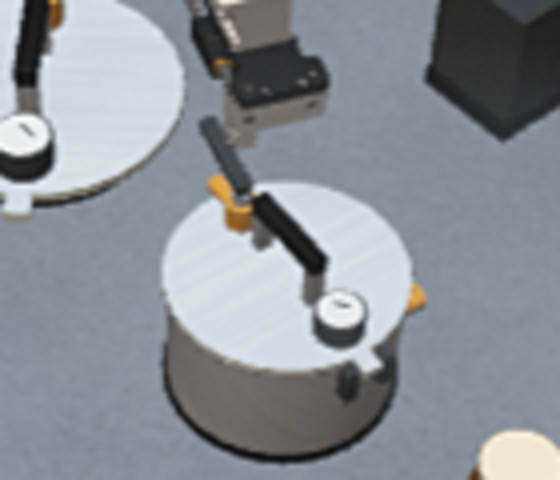

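The view shows the lever swung well round, with its end at (208,122) and the finger behind it at (240,130). The lid is unmoved and still between the lugs. I'll continue to the stop.

```bash
python3 - <<'E'
from h import *
for tap in np.arange(1.4,1.9,.08):
    p,a=push(tap,off=16); g=arm.move_linear(p,rv(a),velocity=40,guard=6)
    print(round(tap,2),g,np.round(arm.current_force(),1))
    if g: break
arm.hold(.2)
f=yaw+np.pi/2+tap; q=np.array(arm.current_tool_pos()); print(q)
q[:2]-=30*np.array([-np.sin(f),np.cos(f)]); arm.move_linear(q); q[2]=240; arm.move_linear(q,velocity=250)
arm.grip(1.0)
arm.movep([*C,240],rv(yaw+np.pi)); print(arm.current_t())
snap('scene','s2.png')
i=load('s2.png')['img'][110:230,240:380,::-1]; cv2.imwrite('pics/s2c.png',cv2.resize(i,None,fx=4,fy=4,interpolation=cv2.INTER_CUBIC))
E
```

```text
1.4 False [ 0.7 -0.9 -0.4]
1.48 False [ 0.3  0.1 -0.1]
1.56 False [-0.   0.2  0.4]
1.64 False [-0.4  0.3  0.4]
1.72 True [ 3.   5.2 -0.5]
[471.40099344 224.55838976 147.10301003]
12.2
```

View pics/s2c.png

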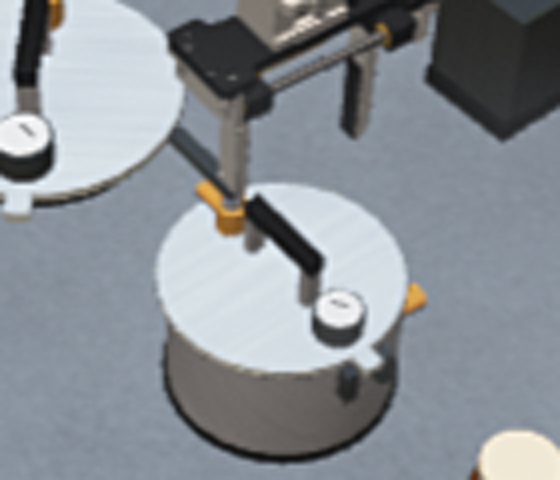

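The lever end is now at (178,135), in line with the bar over the nozzle, so the stop is reached. The lid is still seated, shifted about 1–2 mm. Next I descend and grasp the bar.

```bash
python3 - <<'E'
from h import *
print(arm.move_linear([*C,142],velocity=120,guard=6), arm.current_tool_pos())
arm.grip(0.0,50)
print('gap',arm.current_finger_gap()*94,arm.current_grasp_force(),arm.current_force(),arm.current_t())
print(arm.move_linear([*C,147],velocity=25),arm.current_force())
arm.hold(.1)
print(arm.move_linear([*C,215],velocity=80),arm.current_force(),arm.current_torque())
arm.hold(.3); print('gap',arm.current_finger_gap()*94,arm.current_t())
snap('scene','s3.png')
i=load('s3.png')['img'][90:240,220:395,::-1]; cv2.imwrite('pics/s3c.png',cv2.resize(i,None,fx=4,fy=4,interpolation=cv2.INTER_CUBIC))
E
```

```text
False [571.89763708 165.15122861 142.73195277]
gap 14.824025123040665 49.89652991294861 [-2.50725255 -3.45470338  1.48464832] 14.4083
False [ 0.22734967 -0.55827305 -6.13124563]
False [ 0.63808705 -0.95350415 -6.60711375] [-0.06960007 -0.01305726  0.02051594]
gap 14.634547484885461 16.1583
```

View pics/s3c.png

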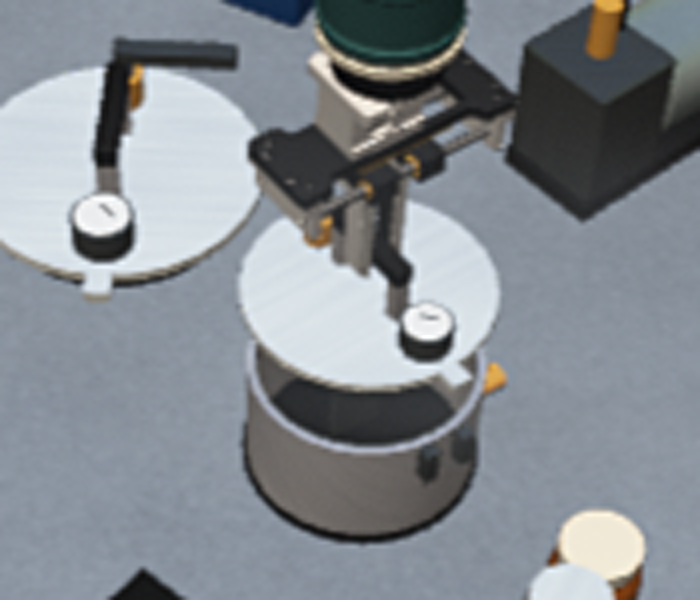

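The lid hangs level above the pot, with its centre near (370,290). I'll carry it to the mat and lower it with a guard.

```bash
python3 - <<'E'
from h import *
o=rv(yaw+np.pi)
arm.move_linear([*MAT,215],o,velocity=140)
arm.move_linear([*MAT,75],velocity=100)
arm.hold(.2)
print(arm.move_linear([*MAT,52],velocity=15,guard=3),arm.current_tool_pos(),arm.current_force(),arm.current_t())
snap('scene','s4.png');snap('top','t4.png')
a=load('s4.png')['img'][170:345,170:380,::-1]; b=load('t4.png')['img'][130:330,270:430,::-1]
c=np.zeros((480,800,3),np.uint8); c[:350,:420]=cv2.resize(a,(420,350)); c[:475,420:]=cv2.resize(b,(380,475)); cv2.imwrite('pics/c4.png',c)
E
```

```text
True [ 576.53245056 -165.46089065   57.90441418] [-1.73684099  0.90809195  8.08277606] 21.5333
```

View pics/c4.png

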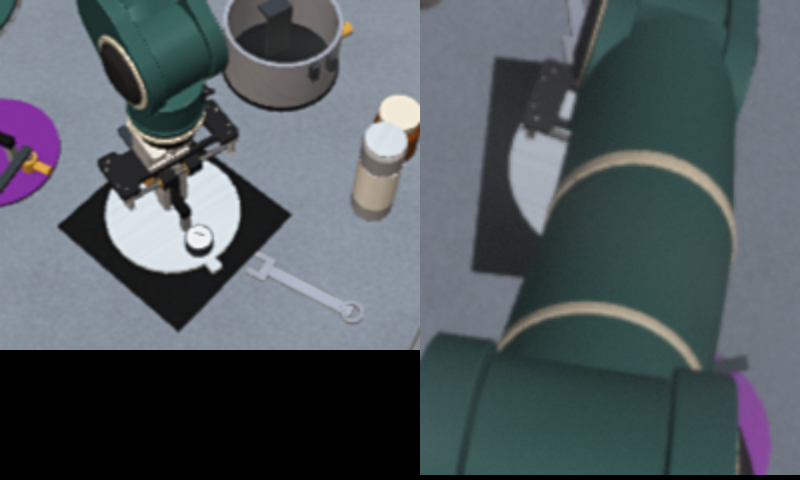

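The lid sits on the mat around (173,212), with its tab at (215,265) inside the mat, and contact came at the expected height. Releasing.

```bash
python3 - <<'E'
from h import *
arm.grip(0.6); arm.hold(.2)
arm.move_linear([*MAT,200],velocity=80)
arm.movep([520,100,330],rv(yaw+np.pi)); arm.hold(.3); print(arm.current_t(),arm.current_force())
snap('scene','s5.png'); snap('top','t5.png')
a=load('s5.png')['img'][170:345,170:380,::-1]; b=load('t5.png')['img'][130:330,270:430,::-1]
c=np.zeros((480,800,3),np.uint8); c[:350,:420]=cv2.resize(a,(420,350)); c[:475,420:]=cv2.resize(b,(380,475)); cv2.imwrite('pics/c5.png',c)
E
```

```text
26.025 [-0.55656214  0.03600565 -0.28926836]
```

View pics/c5.png

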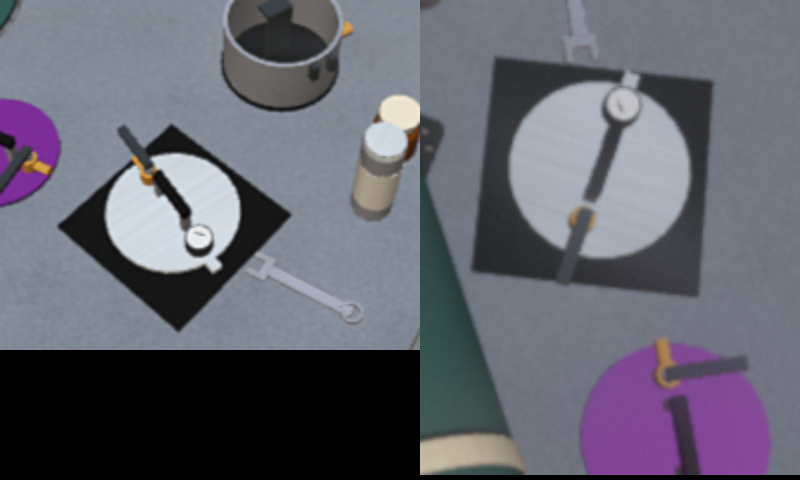

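The lid lies flat and released near the mat's centre: lid (600,170), mat (592,177). The lever is still in line with the bar, so the tap is open. The can, jar and wrench are where they were.

```bash
python3 -c "
from plant import arm
print(arm.sign_off())"
```

```text
the job is handed in; nothing more can be done
None
```

The job is handed in at about 26 s: the vent tap was turned open to its stop, and the lid was lifted off, set flat on the mat and released, with the can, jar and wrench left alone; no verdict was returned.

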